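# Twist-lock a basket stop into the bread counter's channel rail

## Task

Fit the loose orange basket stop in the rail's aluminium channel at the white marks: put its foot bar lengthwise through the slot, gently push it down on the blue spring strip just far enough to clear the channel's edges, turn it ninety degrees and ease off so that the spring lifts it and its grooves catch fully on the edges. Do not crush the spring strip or ram the channel, let go of the stop standing upright, and leave the other things on the counter where they are.

Things in the scene. Friction and masses are not known exactly. Their poses are not given: they have to be found in the camera images.
- stop: loose basket stop, about 160 g, 86 mm tall, standing upright on the counter at the start. Origin: centre of the underside of its steel foot; z up the post; x along the foot bar, which is 40 long (x) x 20 wide (y) x 6 thick. Neck of 18 diameter from height 6 to 26, brass collar of 36 diameter from 26 to 30, square grip above. A half turn looks the same; it may be turned either way
- stop_grip (a point): middle of the stop's orange square grip, 58 mm above the stop's origin, on the post's axis, axes as the stop's. The grip is 28 x 28 mm (flats facing x and y), from 30 to 86 mm above the origin; a black line on its top runs along x, the length of the foot bar
- stop_ridge (a point): top of the ridge at the foot bar's +x end, 10 mm above the stop's origin, axes as the stop's. A ridge 4 mm high and 3 wide runs along y across each end of the bar (17 to 20 mm from the axis), so a groove 8 wide and 4 deep (floor 6 mm above the origin) lies between the neck and each ridge
- plinth: the rail's fixed wooden plinth, 150 (x) x 260 (y) x 34 mm high. Origin: centre of its underside. An aluminium channel lies along y in its 78 mm wide recess, full length, open at the top: 54 mm wide outside, 48 inside, slot 23 mm between the lips. The lips' inner edges turn down to 7 mm below the lips' top and are 3 mm thick (11.5 to 14.5 mm from the slot's middle)
- rail_mid (a point): point on the plinth's middle, 38 mm up: the NOMINAL middle of the slot at the lips' top; axes as the plinth's. The channel lies on packing: the slot's true middle is up to 9 mm to either side of this (x) and the lips' true top up to 4 mm above or below; neither is measured, so feel or look for it. The channel is parallel to the plinth and stays put
- mark (a point): the point midway between the two white mark strips, at the height of the plinth's wooden top (34 mm above the counter), at plinth x = 0, y = -50 mm; axes as the plinth's (x across the channel, y along it). 135 mm from it, along +y, a white-gripped stop of the same kind is already locked crosswise in the channel: it shows the finished state
- spring (a joint): how far the blue spring strip (120 x 18 mm, centred at the marks) is pushed down, m. At 0 (free) its top is 9 mm below the lips' top. It pushes up with 2 N, and 1 N more per mm. At 8 mm (10 N) a stop's ridges just clear under the down-turned edges and it can be turned; past 12 mm (14 N) the spring is crushed; a stop locked with the edges in its grooves holds it at 4 mm (6 N)
- jam: bystander: loose amber jam jar, 64 diameter, 95 tall; origin under its centre
- cup: bystander: loose white mug, 80 diameter, 85 tall; origin under its centre
- roll_a: bystander: loose golden bread roll, 84 diameter, 58 tall, on the bread board; origin under its centre
- roll_b: bystander: loose brown bread roll, 80 diameter, 55 tall, on the bread board; origin under its centre

How it is judged:
By the outcome, as a careful person would: the job done as asked, in the order asked, and still so for the second after the job is handed in, with the robot touching nothing.
It also fails if it takes over 72 s, if anything falls off the work surface, if the arm or the gripper's body presses on something with over 40 N, if the wrist force passes 120 N, or if a joint passes its speed limit or range.

## Robot

A 6-joint arm with a two-finger parallel gripper is mounted at the origin on the work surface. World frame = base frame: x ahead of the robot, y to its left, z up, the work surface at z = 0. Lengths are in mm, angles in rad, forces in N, time in s.
With the tool pointing down it reaches from about 325 to 875 mm from the base axis. Payload 4.4 kg.
Tool frame: the origin (TCP) lies midway between the tips of the shut fingers; the grasp point (between the pads) lies 19 mm behind it; z points along the fingers, y is the line along which they close (so a half turn about z gives the same grasp; the last joint's range is limited). The gripper opens to 85 mm and grips with 20 to 120 N. Pads are 22 mm wide; open, the fingers measure 114 mm over their backs; the gripper's body (76 mm by 85 mm) begins 54 mm behind the grasp point. The pads swing forward as they close: fully open they stand 13 mm farther back than shut.
Start: joints at [-1.335, 0.207, 1.542, -0, 1.393, -0.15], TCP at [216.893, -532.527, 231.282] pointing down, gripper open.
Joint ranges: [-2.73, 2.73], [-0.86, 2.22], [0.23, 2.46], [-1.11, 4.25], [0.08, 2.63], [-2.82, 2.82]. Speed limits (rad/s): [2.79, 2.79, 3.14, 3.14, 3.14, 3.14].

## Interface

Orientations are given as a unit quaternion [w, x, y, z].
In Python, from cell import * gives the robot as it stands.
- The arm moves only by the shell command python3 -m creep [FORCE], which reads ROWS from standard input. ROWS is a JSON list of rows, 1 to 20 of them, each an object with the fields finger_gap (the finger opening in mm), sx, sy, sz (the shift in shares of the most that a row can go, 1 being 62.5 mm), ax, ay, az (a rotation vector in units of 0.05 rad); a field left out counts as zero (the opening has to be given); each row shifts and turns the commanded pose from where the row before left it, along the tool's axes as they then stand; what a row does not reach is not made up. A row lasts 1/8 s, in which the tool goes at most 62.5 mm and 0.188 rad, less where a joint would pass 70% of its speed; a pose out of reach is approached as far as the arm can. The fingers move at their own pace and stop on an object; FORCE is the grip in N (left out, the last holds). Time passes only in rows, so rows that do not move let the fingers close. It prints the time, the measured TCP pose, the force, the opening and the grip force at its end. Input that does not fit is refused with a message, and nothing moves.
- get_state(): the state, without advancing time (a new reading comes with each control period).
- snapshot(name): name is "side" or "top"; returns the picture (420x560x3 uint8, red, green, blue); there is no depth.
- camera_info(name): a dict with "fx", "fy", "cx", "cy" (pixels), "k1" (the pictures are not rectified: a ray, as slopes to the right and down, at radius r is drawn at 1 + k1 r^2 times it, then the intrinsics apply), "rvec" (rotation vector, rad) and "tvec" (3), from world to camera coordinates, as OpenCV has them. Camera axes: x right, y down, z forward; pixel columns grow to the right and rows downward; lengths in mm; the calibration is good to about 2 mm. A picture is of the moment at which its call begins. camera_info takes no time and is no camera call.
- job_done(): hands the job in; it is judged then, once.
The state is a dict: "time": time; "joints": joint angles; "dq": joint speeds; "joint_efforts": joint torques, N m; "tcp_pos": TCP position; "orientation": TCP orientation; "contact_force": force on the tool from outside, world axes, zero at the start; "torque": the same for the moment, N m; "finger_gap": finger opening in mm; "gripper_force": force on a finger pad.
Only numpy, scipy, OpenCV 4.12 (cv2) and the standard library are available. Lean on these libraries where they do the work, as an engineer would, in place of code of your own. Each camera call takes 0.05 s, during which the arm holds its last target. There are 200 camera calls.

## Working session

There is one attempt and no reset: what is moved stays moved. The work goes in short steps, Python scripts to look and compute and a shell command to move; the robot and the scene stay as the last step left them, time stands still between calls to the robot, and variables do not carry over. Pictures are saved under pics/ and viewed, at most 10 in all, crops included, and the job is handed in when it is done.

```bash
mkdir -p pics
cat > h.py <<'E'
from cell import *
import numpy as np, cv2
from scipy.spatial.transform import Rotation as R
def cam(n):
    c=camera_info(n); K=np.array([[c["fx"],0,c["cx"]],[0,c["fy"],c["cy"]],[0,0,1.]])
    return c,K
def undist(n,uv):
    c,K=cam(n); p=np.array([(uv[0]-c["cx"])/c["fx"],(uv[1]-c["cy"])/c["fy"]]); q=p.copy()
    for _ in range(30): q=p/(1+c["k1"]*(q@q))
    return q
def onz(n,uv,z):
    c,_=cam(n); M=R.from_rotvec(np.ravel(c["rvec"])).as_matrix(); t=np.ravel(c["tvec"])
    d=M.T@np.append(undist(n,uv),1); o=-M.T@t
    return o+d*(z-o[2])/d[2]
def proj(n,P):
    c,K=cam(n); M=R.from_rotvec(np.ravel(c["rvec"])).as_matrix(); X=np.atleast_2d(P)@M.T+np.ravel(c["tvec"])
    s=X[:,:2]/X[:,2:]; s=s*(1+c["k1"]*(s**2).sum(1,keepdims=True)); return s*[c["fx"],c["fy"]]+[c["cx"],c["cy"]]
def save(n,f,box=None,s=1):
    im=snapshot(n)[:,:,::-1]
    if box: im=im[box[1]:box[3],box[0]:box[2]]
    cv2.imwrite("pics/"+f,cv2.resize(im,None,fx=s,fy=s,interpolation=cv2.INTER_CUBIC))
E
python3 - <<'E'
from h import *
save("top","top0.png");save("side","side0.png")
for n in("top","side"):
    c,_=cam(n);M=R.from_rotvec(np.ravel(c["rvec"])).as_matrix();print(n,c["fx"],c["k1"],-M.T@np.ravel(c["tvec"]),M[2])
s=get_state();print(s)
E
```

```text
top 393.2892794100899 -0.03065007075818373 [428.69530769  86.37907549 947.56016417] [ 0.09384817 -0.01079846 -0.99552796]
side 399.3872899423094 0.01147938693110478 [303.09792735 885.03936008 643.93541406] [ 0.20240523 -0.79319358 -0.57434838]
{'time': 0.1, 'joints': array([-1.33448758e+00,  2.07349908e-01,  1.54283919e+00,  1.77553006e-05,
        1.39350165e+00, -1.50486336e-01]), 'dq': array([ 0.0011355 , -0.00273363, -0.00252248, -0.00077168, -0.00051265,
        0.00120812]), 'joint_efforts': array([ 6.32729393e-05, -3.84089434e+01, -2.92547786e+01, -1.94389663e-04,
        4.85965982e-03, -1.24559767e-05]), 'tcp_pos': array([ 216.74027337, -531.83681557,  230.2199648 ]), 'orientation': array([-1.04845877e-03,  9.81356675e-01,  1.92192546e-01, -3.62733727e-05]), 'contact_force': array([ 1.1398214 , -0.5552785 ,  0.45317421]), 'torque': array([-0.0110195 , -0.0197451 ,  0.02196599]), 'gripper_force': 0.0, 'finger_gap': 85.03210835657318}
```

View pics/top0.png

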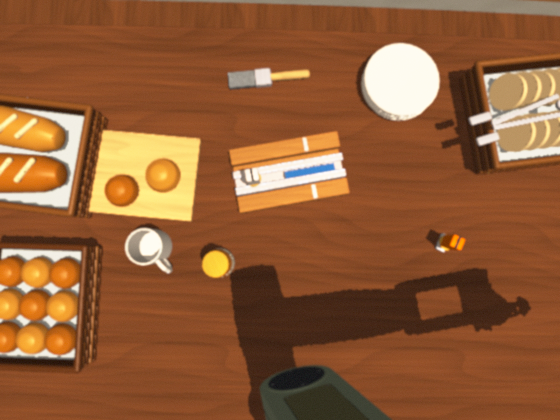

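View pics/side0.png

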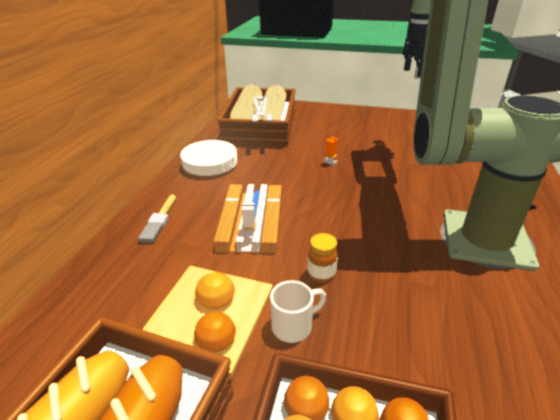

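Top view: the orange stop is near (455,242), the plinth spans about (230..348, 133..210), the white marks are near (306,144) and (314,190), and the white stop is at (250,176). Next I'll zoom in on the rail and the stop.

Run:
```python
from h import *
im=snapshot("top")[:,:,::-1]
a=cv2.resize(im[125:217,222:356],None,fx=5.9,fy=5.9,interpolation=cv2.INTER_CUBIC)
cv2.imwrite("pics/rail.png",a)
b=cv2.resize(im[220:260,425:475],None,fx=12,fy=12,interpolation=cv2.INTER_CUBIC)
sd=snapshot("side")[:,:,::-1]
d=cv2.resize(sd[125:175,312:352],None,fx=480/50,fy=480/50,interpolation=cv2.INTER_CUBIC)
b=b[:480];print(a.shape,b.shape,d.shape);cv2.imwrite("pics/stop.png",np.hstack([b[:,:410] if 0 else b,d])[:, :800])
```

```text
(543, 791, 3) (480, 600, 3) (480, 384, 3)
```

View pics/rail.png

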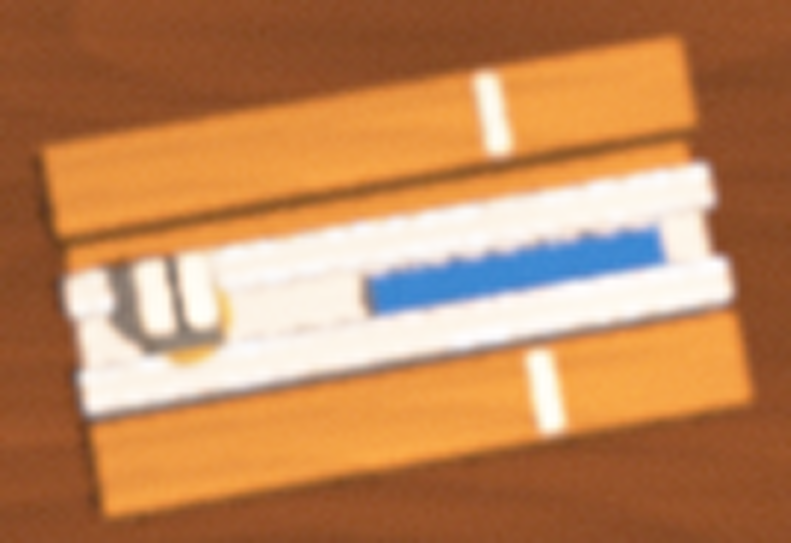

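View pics/stop.png

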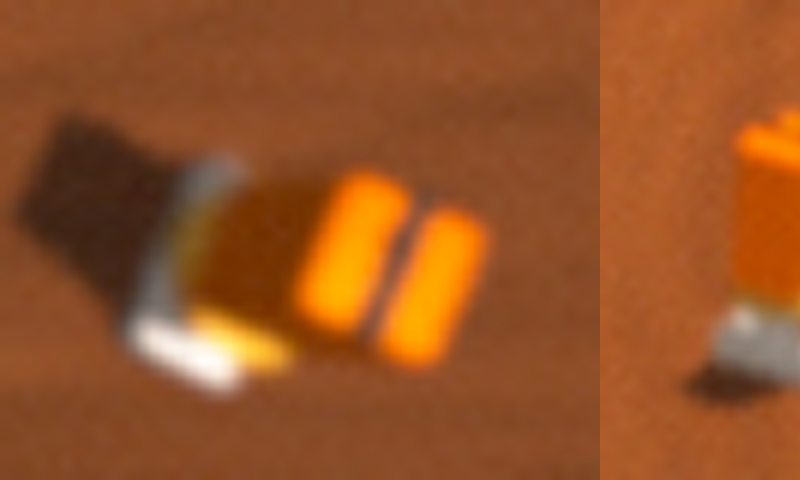

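```bash
cat > loc.py <<'E'
from h import *
r=lambda x,y:((x+.5)/5.9-.5+222,(y+.5)/5.9-.5+125)
s=lambda x,y:((x+.5)/12-.5+425,(y+.5)/12-.5+220)
T=lambda p,z:onz("top",p,z)[:2]
m1,m2=T(r(492,114),34),T(r(545,392),34)
c=[T(r(*p),34) for p in((42,148),(683,37),(751,400),(105,517))]
print("marks",m1,m2,(m1+m2)/2)
print("corners",*c,"ctr",np.mean(c,0))
yax=c[0]-c[1]+c[3]-c[2];yax/=np.hypot(*yax);xax=np.array([yax[1],-yax[0]])
print("len",np.linalg.norm(c[0]-c[1]),np.linalg.norm(c[0]-c[3]),"yaw",np.arctan2(xax[1],xax[0]))
C=np.mean(c,0);print("mark from ctr",C-50*yax)
for nm,pts in dict(lipU=((65,275),(710,165)),lipUin=((220,290),(715,205)),lipLin=((80,373),(728,260)),lipL=((88,418),(733,302)),wU=((42,148),(683,37)),wL=((105,517),(751,400)), spr=((370,292),(662,245))).items():
    print(nm,[(np.round((T(r(*p),38)-C)@xax,1),np.round((T(r(*p),38)-C)@yax,1)) for p in pts])
q=[T(s(*p),86) for p in((355,170),(488,215),(437,368),(298,315))]
print("stop",np.mean(q,0),[np.linalg.norm(q[i]-q[i-1]) for i in range(4)])
a,b=T(s(425,195),86),T(s(370,340),86);d=a-b;print("line yaw",np.arctan2(d[1],d[0]),(a+b)/2)
e=q[0]-q[3]+q[1]-q[2];print(np.arctan2(e[1],e[0]))
e=q[0]-q[1]+q[3]-q[2];print(np.arctan2(e[1],e[0])-np.pi/2)
st=get_state();w,x,y,z=st["orientation"];print(R.from_quat([x,y,z,w]).as_matrix())
# side view check: predicted stop grip top
X=np.mean(q,0);print(proj("side",[[*X,86],[*X,0]]))
E
python3 loc.py
```

```text
marks [665.92234877  28.52414736] [553.74144745   5.34881803] [609.83189811  16.93648269]
corners [647.1299422  208.64456775] [699.9121917  -48.16232632] [552.67898026 -76.82067281] [499.53841754 178.23706629] ctr [599.81488292  65.47465873]
len 262.17503066582407 150.691321237145 yaw 0.2040550448470716
mark from ctr [609.94697795  16.51201327]
lipU [(np.float64(22.0), np.float64(129.8)), (np.float64(20.5), np.float64(-131.3))]
lipUin [(np.float64(5.2), np.float64(70.3)), (np.float64(4.2), np.float64(-130.1))]
lipLin [(np.float64(-17.7), np.float64(130.5)), (np.float64(-18.6), np.float64(-130.9))]
lipL [(np.float64(-35.9), np.float64(130.4)), (np.float64(-35.5), np.float64(-129.6))]
wU [(np.float64(74.3), np.float64(130.3)), (np.float64(73.9), np.float64(-130.7))]
wL [(np.float64(-75.7), np.float64(130.4)), (np.float64(-75.4), np.float64(-129.0))]
spr [(np.float64(-6.1), np.float64(11.9)), (np.float64(-8.0), np.float64(-106.1))]
stop [ 442.0241676  -309.49725322] [np.float64(29.04125403857341), np.float64(26.01537403096426), np.float64(30.00807264973877), np.float64(27.42879932308316)]
line yaw -0.37990653855747153 [ 441.94466375 -310.0532109 ]
-0.3651340674575155
-0.32137925233366404
[[ 9.26117746e-01  3.77234365e-01 -3.92169759e-04]
 [ 3.77234518e-01 -9.26116585e-01  1.47986832e-03]
 [ 1.95062266e-04 -1.51847228e-03 -9.99998828e-01]]
[[332.06187201 138.32839163]
 [330.45303721 161.841303  ]]
```

Units first: shifts go in shares of 62.5 mm and turns go in units of 0.05 rad. So 48.7 mm is 0.7792, -20.1 mm is -0.3216, -0.167 rad is -3.34.

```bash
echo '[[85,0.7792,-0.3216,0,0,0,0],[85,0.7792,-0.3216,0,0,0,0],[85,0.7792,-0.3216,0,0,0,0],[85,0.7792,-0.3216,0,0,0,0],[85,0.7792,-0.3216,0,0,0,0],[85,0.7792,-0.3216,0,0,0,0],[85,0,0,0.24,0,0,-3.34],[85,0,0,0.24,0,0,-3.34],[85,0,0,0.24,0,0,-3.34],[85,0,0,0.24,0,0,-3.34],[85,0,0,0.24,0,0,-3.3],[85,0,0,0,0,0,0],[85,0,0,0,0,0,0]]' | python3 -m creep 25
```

```text
refused: ROWS must be a list of objects with named fields. Nothing was moved.
```

Wrong form. The message asks for a list of objects with named fields, so I'll send the same numbers that way.

```bash
echo '[{"finger_gap": 85,"sx": 0.7792,"sy": -0.3216},{"finger_gap": 85,"sx": 0.7792,"sy": -0.3216},{"finger_gap": 85,"sx": 0.7792,"sy": -0.3216},{"finger_gap": 85,"sx": 0.7792,"sy": -0.3216},{"finger_gap": 85,"sx": 0.7792,"sy": -0.3216},{"finger_gap": 85,"sx": 0.7792,"sy": -0.3216},{"finger_gap": 85,"sz": 0.24,"az": -3.34},{"finger_gap": 85,"sz": 0.24,"az": -3.34},{"finger_gap": 85,"sz": 0.24,"az": -3.34},{"finger_gap": 85,"sz": 0.24,"az": -3.34},{"finger_gap": 85,"sz": 0.24,"az": -3.3},{"finger_gap": 85},{"finger_gap": 85}]' | python3 -m creep 25
cat > st.py <<'E'
from h import *
import sys
s=get_state();w,x,y,z=s["orientation"];M=R.from_quat([x,y,z,w]).as_matrix()
print("t",s["time"],"tcp",s["tcp_pos"].round(2),"yaw",np.arctan2(M[1,0],M[0,0]).round(4),"tilt",M[:,2].round(4),"F",s["contact_force"].round(2),"T",s["torque"].round(3),"gap",s["finger_gap"].round(2),s["gripper_force"],"q6",s["joints"][5].round(3))
if len(sys.argv)>1:
    d=np.array(list(map(float,sys.argv[1:4])))-s["tcp_pos"];print("tool delta",(M.T@d).round(2))
    xa=np.array([.9793,.2026,0]);ya=np.array([-.2026,.9793,0]);p=s["tcp_pos"]-[603,15.3,0];print("rail xy",(p@xa).round(2),(p@ya).round(2))
E
python3 st.py 442 -309.6 39
```

```text
time: 1.82
tcp_pos: [442.2, -310.8, 156.7]
orientation: [0.0, 0.82, 0.572, 0.0]
contact_force: [1.5, 0.0, 0.4]
finger_gap: 85.0
gripper_force: 0.0Traceback (most recent call last):
  File "st.py", line 4, in <module>
    print("t",s["time"],"tcp",s["tcp_pos"].round(2),"yaw",np.arctan2(M[1,0],M[0,0]).round(4),"tilt",M[:,2].round(4),"F",s["contact_force"].round(2),"T",s["torque"].round(3),"gap",s["finger_gap"].round(2),s["gripper_force"],"q6",s["joints"][5].round(3))
                                                                                                                                                                                   ^^^^^^^^^^^^^^^^^^^^^
AttributeError: 'float' object has no attribute 'round'
```

```bash
sed -i 's/s\["finger_gap"\].round(2)/round(s["finger_gap"],2)/' st.py
echo '[{"finger_gap": 85,"sx": 0.0176,"sy": -0.0096,"sz": 0.32},{"finger_gap": 85,"sz": 0.32},{"finger_gap": 85,"sz": 0.32},{"finger_gap": 85,"sz": 0.32},{"finger_gap": 85,"sz": 0.32},{"finger_gap": 85,"sz": 0.256},{"finger_gap": 85},{"finger_gap": 60},{"finger_gap": 45},{"finger_gap": 35},{"finger_gap": 27},{"finger_gap": 27},{"finger_gap": 27}]' | python3 -m creep 20; python3 st.py 442 -309.6 39
```

```text
time: 3.45
tcp_pos: [442.2, -309.7, 40.9]
orientation: [0.0, 0.82, 0.573, 0.0]
contact_force: [-1.0, 1.1, 5.3]
finger_gap: 28.3
gripper_force: 20.0
t 3.45 tcp [ 442.19 -309.69   40.9 ] yaw 1.2198 tilt [ 7.e-04 -7.e-04 -1.e+00] F [-1.01  1.09  5.31] T [ 0.157  0.154 -0.035] gap 28.32 19.9750417470932 q6 -0.42
tool delta [ 0.02 -0.21  1.9 ]
rail xy -223.33 -285.68
```

```bash
echo '[{"finger_gap": 60},{"finger_gap": 60},{"finger_gap": 60},{"finger_gap": 60,"az": 3.49},{"finger_gap": 60,"az": 3.49},{"finger_gap": 60,"az": 3.49},{"finger_gap": 60,"az": 3.49},{"finger_gap": 60,"az": 3.49},{"finger_gap": 60,"az": 3.49},{"finger_gap": 60,"az": 3.49},{"finger_gap": 60,"az": 3.49},{"finger_gap": 60,"az": 3.496},{"finger_gap": 60},{"finger_gap": 60},{"finger_gap": 45},{"finger_gap": 35},{"finger_gap": 27},{"finger_gap": 27},{"finger_gap": 27},{"finger_gap": 27}]' | python3 -m creep 30; python3 st.py 442.2 -309.7 39
```

```text
time: 5.95
tcp_pos: [441.9, -309.5, 40.4]
orientation: [0.0, 0.985, -0.175, 0.0]
contact_force: [0.8, 0.2, 0.1]
finger_gap: 27.7
gripper_force: 29.6
t 5.95 tcp [ 441.89 -309.47   40.36] yaw -0.3509 tilt [ 1.e-04 -2.e-04 -1.e+00] F [0.79 0.18 0.12] T [0.009 0.051 0.033] gap 27.74 29.610844552516937 q6 1.15
tool delta [0.37 0.11 1.36]
rail xy -223.57 -285.4
```

```bash
echo '[{"finger_gap": 27},{"finger_gap": 27,"sz": -0.24},{"finger_gap": 27,"sz": -0.48},{"finger_gap": 27,"sz": -0.48},{"finger_gap": 27,"sz": -0.4},{"finger_gap": 27,"sz": -0.16}]' | python3 -m creep 60
echo '[{"finger_gap": 27,"sx": 0.032,"sy": -0.32},{"finger_gap": 27,"sx": 0.072,"sy": -0.64},{"finger_gap": 27,"sx": 0.088,"sy": -0.8},{"finger_gap": 27,"sx": 0.088,"sy": -0.8},{"finger_gap": 27,"sx": 0.088,"sy": -0.8},{"finger_gap": 27,"sx": 0.088,"sy": -0.8},{"finger_gap": 27,"sx": 0.08,"sy": -0.72},{"finger_gap": 27,"sx": 0.064,"sy": -0.56},{"finger_gap": 27,"sx": 0.032,"sy": -0.32},{"finger_gap": 27}]' | python3 -m creep 60; 
echo '[{"finger_gap": 27,"az": -3.52},{"finger_gap": 27,"az": -3.52},{"finger_gap": 27,"az": -3.52},{"finger_gap": 27,"az": -3.52},{"finger_gap": 27,"az": -3.52},{"finger_gap": 27,"az": -3.52},{"finger_gap": 27,"az": -3.52},{"finger_gap": 27,"az": -3.52},{"finger_gap": 27,"az": -3.52},{"finger_gap": 27,"az": -3.52},{"finger_gap": 27,"az": -3.52},{"finger_gap": 27,"az": -3.52},{"finger_gap": 27,"az": -0.28},{"finger_gap": 27},{"finger_gap": 27}]' | python3 -m creep 60; python3 st.py 603 15.3 90
```

```text
time: 6.7
tcp_pos: [442.6, -310.1, 152.7]
orientation: [0.001, 0.985, -0.175, 0.002]
contact_force: [-0.5, -0.5, -1.5]
finger_gap: 27.9
gripper_force: 33.5
time: 7.95
tcp_pos: [602.1, 16.5, 149.1]
orientation: [0.0, 0.985, -0.173, -0.001]
contact_force: [0.6, -0.2, -1.5]
finger_gap: 27.3
gripper_force: 33.6
time: 9.82
tcp_pos: [602.5, 14.7, 150.2]
orientation: [-0.0, 0.632, 0.775, -0.0]
contact_force: [-0.4, 0.1, -1.6]
finger_gap: 27.9
gripper_force: 33.7
t 9.825 tcp [602.52  14.71 150.21] yaw 1.7732 tilt [-3.e-04 -1.e-04 -1.e+00] F [-0.35  0.08 -1.59] T [ 0.011  0.035 -0.011] gap 27.92 33.655099868774414 q6 -0.321
tool delta [ 0.48  0.61 60.21]
rail xy -0.59 -0.48
```

Converted, 0.6 mm is 0.0096, 0.5 mm is 0.008.

```bash
echo '[{"finger_gap": 27,"sx": 0.008,"sy": 0.0096,"sz": 0.24},{"finger_gap": 27,"sz": 0.32},{"finger_gap": 27,"sz": 0.272},{"finger_gap": 27,"sz": 0.16},{"finger_gap": 27},{"finger_gap": 27}]' | python3 -m creep 60; python3 st.py 603 15.3 90
python3 - <<'E'
from h import *
save("side","side1.png",(205,160,305,260),6)
P=np.array([603,15.3]);xa=np.array([.9793,.2026])
for k in(-11.5,0,11.5):
  print(k,((proj("side",[[*(P+k*xa),z] for z in(34,38,42)])-[205,160]+.5)*6).round(0).tolist())
E
```

```text
time: 10.58
tcp_pos: [603.8, 15.6, 88.8]
orientation: [0.001, 0.631, 0.775, 0.0]
contact_force: [0.4, -0.7, -1.4]
finger_gap: 28.0
gripper_force: 33.6
t 10.575 tcp [603.8   15.62  88.8 ] yaw 1.7749 tilt [ 1.2e-03 -1.0e-04 -1.0e+00] F [ 0.36 -0.68 -1.37] T [-0.068 -0.039 -0.032] gap 27.97 33.605892062187195 q6 -0.321
tool delta [-0.16 -0.85 -1.2 ]
rail xy 0.85 0.16
-11.5 [[332.0, 240.0], [332.0, 232.0], [331.0, 225.0]]
0 [[307.0, 239.0], [307.0, 232.0], [306.0, 225.0]]
11.5 [[282.0, 239.0], [282.0, 232.0], [281.0, 224.0]]
```

View pics/side1.png

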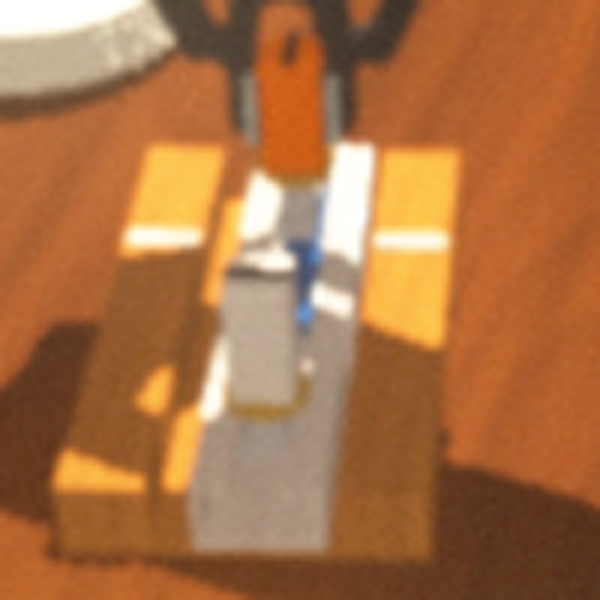

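The stop hangs upright over the slot beside the marks (marks at rows ~240), roughly centred. Next I'll feel downward.

```bash
echo '[{"finger_gap": 27,"sy": -0.0064,"sz": 0.048},{"finger_gap": 27,"sz": 0.048},{"finger_gap": 27}]' | python3 -m creep 60 >/dev/null; python3 st.py 603 15.3 80
echo '[{"finger_gap": 27,"sz": 0.016},{"finger_gap": 27}]' | python3 -m creep 60 |egrep 'tcp|contact'
echo '[{"finger_gap": 27,"sz": 0.016},{"finger_gap": 27}]' | python3 -m creep 60 |egrep 'tcp|contact'
echo '[{"finger_gap": 27,"sz": 0.016},{"finger_gap": 27}]' | python3 -m creep 60 |egrep 'tcp|contact'
```

```text
t 11.0 tcp [602.47  15.65  81.97] yaw 1.7749 tilt [-7.e-04  1.e-04 -1.e+00] F [ 0.04 -0.91 -0.5 ] T [ 0.001  0.015 -0.014] gap 27.88 33.606253266334534 q6 -0.322
tool delta [-0.45  0.45  1.97]
rail xy -0.45 0.45
tcp_pos: [602.8, 15.6, 81.2]
contact_force: [0.1, 0.4, -1.3]
tcp_pos: [602.7, 15.6, 80.2]
contact_force: [0.7, 0.1, -1.3]
tcp_pos: [602.7, 15.6, 79.2]
contact_force: [-0.5, -0.1, -2.0]
```

```bash
for i in 1; do echo '[{"finger_gap": 27,"sz": 0.016},{"finger_gap": 27}]' | python3 -m creep 60 |egrep 'tcp|contact'
echo '[{"finger_gap": 27,"sz": 0.016},{"finger_gap": 27}]' | python3 -m creep 60 |egrep 'tcp|contact'
echo '[{"finger_gap": 27,"sz": 0.016},{"finger_gap": 27}]' | python3 -m creep 60 |egrep 'tcp|contact';done
```

```text
tcp_pos: [602.7, 15.6, 78.2]
contact_force: [-0.5, -0.5, -0.9]
tcp_pos: [602.7, 15.6, 77.1]
contact_force: [-0.1, -0.1, -1.0]
tcp_pos: [602.7, 15.7, 76.2]
contact_force: [0.7, 0.1, -1.2]
```

Converted, 1 mm is 0.016.

```bash
echo '[{"finger_gap": 27,"sz": 0.016},{"finger_gap": 27}]' | python3 -m creep 60 |egrep 'tcp|contact'
echo '[{"finger_gap": 27,"sz": 0.016},{"finger_gap": 27}]' | python3 -m creep 60 |egrep 'tcp|contact'
echo '[{"finger_gap": 27,"sz": 0.016},{"finger_gap": 27}]' | python3 -m creep 60 |egrep 'tcp|contact'
```

```text
tcp_pos: [603.1, 15.6, 75.4]
contact_force: [0.3, 0.3, -1.0]
tcp_pos: [603.1, 15.6, 74.4]
contact_force: [0.3, 0.5, -1.6]
tcp_pos: [603.1, 15.6, 73.3]
contact_force: [1.4, 0.0, -1.8]
```

```bash
echo '[{"finger_gap": 27,"sz": 0.016},{"finger_gap": 27}]' | python3 -m creep 60 |egrep 'tcp|contact'
echo '[{"finger_gap": 27,"sz": 0.016},{"finger_gap": 27}]' | python3 -m creep 60 |egrep 'tcp|contact'
echo '[{"finger_gap": 27,"sz": 0.016},{"finger_gap": 27}]' | python3 -m creep 60 |egrep 'tcp|contact'
```

```text
tcp_pos: [603.0, 15.6, 72.3]
contact_force: [2.9, 0.1, -1.5]
tcp_pos: [603.0, 15.6, 71.3]
contact_force: [1.5, 0.3, -0.8]
tcp_pos: [603.0, 15.6, 70.3]
contact_force: [1.5, -0.2, -0.9]
```

```bash
echo '[{"finger_gap": 27,"sy": 0.008},{"finger_gap": 27}]' | python3 -m creep 60 |egrep 'tcp|contact'
echo '[{"finger_gap": 27,"sy": 0.008},{"finger_gap": 27}]' | python3 -m creep 60 |egrep 'tcp|contact'
echo '[{"finger_gap": 27,"sy": 0.008},{"finger_gap": 27}]' | python3 -m creep 60 |egrep 'tcp|contact'
echo '[{"finger_gap": 27,"sy": 0.008},{"finger_gap": 27}]' | python3 -m creep 60 |egrep 'tcp|contact'
```

```text
tcp_pos: [603.1, 15.7, 70.2]
contact_force: [1.5, -0.4, -0.5]
tcp_pos: [603.2, 15.8, 69.9]
contact_force: [-0.2, 0.3, -1.2]
tcp_pos: [603.8, 16.0, 69.9]
contact_force: [-0.4, -0.3, -1.5]
tcp_pos: [604.7, 16.1, 70.2]
contact_force: [0.3, 0.7, -1.8]
```

Converted, 0.5 mm is 0.008.

```bash
echo '[{"finger_gap": 27,"sy": 0.008},{"finger_gap": 27}]' | python3 -m creep 60 |egrep 'tcp|contact'
echo '[{"finger_gap": 27,"sy": 0.008},{"finger_gap": 27}]' | python3 -m creep 60 |egrep 'tcp|contact'
```

```text
tcp_pos: [605.3, 16.1, 70.3]
contact_force: [-0.6, -0.3, -2.2]
tcp_pos: [605.7, 16.2, 70.3]
contact_force: [-0.3, 1.0, -2.1]
```

```bash
echo '[{"finger_gap": 27,"sy": 0.008},{"finger_gap": 27}]' | python3 -m creep 60 |egrep 'tcp|contact'
echo '[{"finger_gap": 27,"sy": 0.0048},{"finger_gap": 27}]' | python3 -m creep 60 |egrep 'tcp|contact'; python3 st.py 603 15.3 70
```

```text
tcp_pos: [605.8, 16.2, 70.2]
contact_force: [-0.8, -0.2, -0.2]
tcp_pos: [605.9, 16.2, 70.1]
contact_force: [-3.0, -1.7, -0.0]
t 16.0 tcp [605.87  16.22  70.12] yaw 1.7751 tilt [-1.6e-03 -3.0e-04 -1.0e+00] F [-2.96 -1.74 -0.03] T [-0.19   0.685  0.002] gap 27.96 33.611775040626526 q6 -0.32
tool delta [-0.32 -2.99  0.12]
rail xy 2.99 0.32
```

```bash
echo '[{"finger_gap": 27,"sy": -0.0288},{"finger_gap": 27}]' | python3 -m creep 60 |egrep 'tcp|contact'
echo '[{"finger_gap": 27,"sz": 0.016},{"finger_gap": 27}]' | python3 -m creep 60 |egrep 'tcp|contact'
echo '[{"finger_gap": 27,"sz": 0.016},{"finger_gap": 27}]' | python3 -m creep 60 |egrep 'tcp|contact'
echo '[{"finger_gap": 27,"sz": 0.016},{"finger_gap": 27}]' | python3 -m creep 60 |egrep 'tcp|contact'
```

```text
tcp_pos: [605.4, 16.2, 70.5]
contact_force: [0.4, -0.7, -1.2]
tcp_pos: [604.9, 16.1, 69.2]
contact_force: [-0.5, -0.1, -1.8]
tcp_pos: [604.7, 16.0, 68.1]
contact_force: [0.1, -0.1, -1.0]
tcp_pos: [604.7, 16.1, 67.1]
contact_force: [-0.4, 0.1, -1.7]
```

```bash
echo '[{"finger_gap": 27,"sz": 0.016},{"finger_gap": 27}]' | python3 -m creep 60 |egrep 'tcp|contact'
echo '[{"finger_gap": 27,"sz": 0.016},{"finger_gap": 27}]' | python3 -m creep 60 |egrep 'tcp|contact'
echo '[{"finger_gap": 27,"sz": 0.016},{"finger_gap": 27}]' | python3 -m creep 60 |egrep 'tcp|contact'
```

```text
tcp_pos: [604.8, 16.0, 66.5]
contact_force: [-1.3, -0.2, -0.4]
tcp_pos: [604.9, 16.0, 65.5]
contact_force: [-0.5, 0.1, 0.9]
tcp_pos: [604.9, 16.0, 64.5]
contact_force: [-1.6, -0.8, 2.8]
```

Converted, 1 mm is 0.016, -0.4 mm is -0.0064.

```bash
echo '[{"finger_gap": 27,"sy": -0.0064,"sz": 0.016},{"finger_gap": 27,"sz": 0.016},{"finger_gap": 27}]' | python3 -m creep 60 |egrep 'tcp|contact'
echo '[{"finger_gap": 27,"sz": 0.016},{"finger_gap": 27}]' | python3 -m creep 60 |egrep 'tcp|contact'
echo '[{"finger_gap": 27,"sz": 0.016},{"finger_gap": 27}]' | python3 -m creep 60 |egrep 'tcp|contact'
echo '[{"finger_gap": 27,"sz": 0.016},{"finger_gap": 27}]' | python3 -m creep 60 |egrep 'tcp|contact'; python3 st.py 604.4 15.6 60
```

```text
tcp_pos: [604.9, 16.0, 62.7]
contact_force: [-0.7, 1.0, 3.5]
tcp_pos: [604.8, 16.0, 61.7]
contact_force: [-0.9, 1.3, 5.5]
tcp_pos: [604.8, 16.0, 60.8]
contact_force: [-0.4, 0.8, 6.0]
tcp_pos: [604.9, 16.0, 60.0]
contact_force: [-0.7, 0.3, 6.5]
t 18.875 tcp [604.85  15.97  59.97] yaw 1.775 tilt [ 0.001  0.    -1.   ] F [-0.7   0.26  6.52] T [0.124 0.201 0.02 ] gap 27.61 34.656697511672974 q6 -0.321
tool delta [-0.27 -0.52 -0.03]
rail xy 1.95 0.28
```

```bash
echo '[{"finger_gap": 27,"sz": 0.016},{"finger_gap": 27,"sz": 0.016},{"finger_gap": 27}]' | python3 -m creep 60 |egrep 'tcp|contact'
echo '[{"finger_gap": 27}]' | python3 -m creep 60 |egrep 'tcp|contact'
echo '[{"finger_gap": 27,"sz": 0.008},{"finger_gap": 27}]' | python3 -m creep 60 |egrep 'tcp|contact'
echo '[{"finger_gap": 27}]' | python3 -m creep 60 |egrep 'tcp|contact'
```

```text
tcp_pos: [604.9, 16.0, 58.3]
contact_force: [-1.2, -0.5, 9.1]
tcp_pos: [604.9, 16.0, 58.4]
contact_force: [-1.6, 1.2, 8.9]
tcp_pos: [604.9, 16.0, 57.9]
contact_force: [-1.8, 0.3, 8.7]
tcp_pos: [604.9, 16.0, 57.9]
contact_force: [-2.8, 1.1, 8.3]
```

Converted, -0.5 mm is -0.008, 0.5 mm is 0.008.

```bash
echo '[{"finger_gap": 27,"sy": -0.008,"sz": 0.008},{"finger_gap": 27,"sz": 0.008},{"finger_gap": 27},{"finger_gap": 27}]' | python3 -m creep 60 |egrep 'tcp|contact'
echo '[{"finger_gap": 27,"az": 1.2},{"finger_gap": 27,"az": 1.2},{"finger_gap": 27,"az": 1.2},{"finger_gap": 27,"az": 1.2},{"finger_gap": 27,"az": 1.2},{"finger_gap": 27}]' | python3 -m creep 60 >/dev/null; python3 st.py 604.4 15.6 57
```

```text
tcp_pos: [604.9, 15.9, 57.3]
contact_force: [-1.6, 1.4, 9.6]
t 21.0 tcp [605.63  15.34  57.6 ] yaw 1.4746 tilt [ 3.8e-03 -9.0e-04 -1.0e+00] F [-1.37 -1.04  8.94] T [-0.023  0.2   -0.062] gap 27.66 35.26198089122772 q6 -0.021
tool delta [ 0.14 -1.25  0.59]
rail xy 2.58 -0.49
```

```bash
echo '[{"finger_gap": 27,"az": 2},{"finger_gap": 27,"az": 2},{"finger_gap": 27,"az": 2},{"finger_gap": 27,"az": 2},{"finger_gap": 27,"az": 2},{"finger_gap": 27}]' | python3 -m creep 60 >/dev/null; python3 st.py 604.4 15.6 57
echo '[{"finger_gap": 27,"az": 2},{"finger_gap": 27,"az": 2},{"finger_gap": 27,"az": 2},{"finger_gap": 27,"az": 2},{"finger_gap": 27,"az": 2},{"finger_gap": 27,"az": 2},{"finger_gap": 27,"az": 2},{"finger_gap": 27,"az": 1.4},{"finger_gap": 27},{"finger_gap": 27}]' | python3 -m creep 60 >/dev/null; python3 st.py 604.4 15.6 57
```

```text
t 21.75 tcp [605.74  15.33  57.63] yaw 0.9743 tilt [ 4.e-03 -9.e-04 -1.e+00] F [ 0.3  -1.44  9.25] T [-0.028  0.093 -0.   ] gap 27.37 35.1786732673645 q6 0.48
tool delta [-0.53 -1.26  0.62]
rail xy 2.69 -0.52
t 23.0 tcp [605.81  15.19  57.66] yaw 0.2049 tilt [ 0.0042 -0.0011 -1.    ] F [0.98 0.31 9.15] T [-0.066  0.102 -0.028] gap 27.87 35.06744921207428 q6 1.249
tool delta [-1.3  -0.69  0.66]
rail xy 2.73 -0.68
```

```bash
for k in 1;do echo '[{"finger_gap": 27,"sz": -0.016},{"finger_gap": 27}]' | python3 -m creep 60 |egrep 'tcp|contact'
echo '[{"finger_gap": 27,"sz": -0.016},{"finger_gap": 27}]' | python3 -m creep 60 |egrep 'tcp|contact'
echo '[{"finger_gap": 27,"sz": -0.016},{"finger_gap": 27}]' | python3 -m creep 60 |egrep 'tcp|contact';done;python3 st.py 604.4 15.6 57
```

```text
tcp_pos: [605.8, 15.2, 58.6]
contact_force: [-0.1, 0.2, 7.8]
tcp_pos: [605.8, 15.2, 59.4]
contact_force: [0.6, -0.0, 6.9]
tcp_pos: [605.7, 15.2, 60.2]
contact_force: [-0.1, -0.9, 5.7]
t 23.75 tcp [605.74  15.21  60.2 ] yaw 0.2048 tilt [ 0.0042 -0.001  -1.    ] F [-0.12 -0.88  5.69] T [-0.123 -0.126 -0.012] gap 27.5 34.89963948726654 q6 1.249
tool delta [-1.24 -0.66  3.19]
rail xy 2.66 -0.64
```

```bash
echo '[{"finger_gap": 27,"sz": -0.016},{"finger_gap": 27}]' | python3 -m creep 60 |egrep 'tcp|contact'
echo '[{"finger_gap": 27,"sz": -0.008},{"finger_gap": 27}]' | python3 -m creep 60 |egrep 'tcp|contact'
echo '[{"finger_gap": 27,"sz": -0.008},{"finger_gap": 27}]' | python3 -m creep 60 |egrep 'tcp|contact'
echo '[{"finger_gap": 27,"sz": -0.008},{"finger_gap": 27}]' | python3 -m creep 60 |egrep 'tcp|contact'
```

```text
tcp_pos: [605.7, 15.2, 61.1]
contact_force: [0.8, 0.2, 6.6]
tcp_pos: [605.7, 15.2, 61.5]
contact_force: [1.8, -0.4, 5.2]
tcp_pos: [605.7, 15.2, 61.8]
contact_force: [2.3, -0.6, 5.1]
tcp_pos: [605.5, 15.3, 62.1]
contact_force: [3.4, -1.8, 4.5]
```

```bash
echo '[{"finger_gap": 27,"sx": 0.008},{"finger_gap": 27}]' | python3 -m creep 60 |egrep 'tcp|contact'
echo '[{"finger_gap": 27,"sx": 0.008},{"finger_gap": 27}]' | python3 -m creep 60 |egrep 'tcp|contact'
echo '[{"finger_gap": 27,"sz": -0.008},{"finger_gap": 27}]' | python3 -m creep 60 |egrep 'tcp|contact'; python3 st.py 604.4 15.6 57
```

```text
tcp_pos: [605.1, 15.6, 61.6]
contact_force: [4.0, -2.8, 5.4]
tcp_pos: [605.2, 15.6, 61.5]
contact_force: [2.0, -3.1, 5.0]
tcp_pos: [605.1, 15.6, 61.9]
contact_force: [3.5, -2.9, 5.4]
t 25.5 tcp [605.13  15.63  61.91] yaw 0.2051 tilt [ 6.e-04 -8.e-04 -1.e+00] F [ 3.46 -2.91  5.37] T [-0.572 -0.636 -0.009] gap 27.63 34.50605571269989 q6 1.249
tool delta [-0.72 -0.12  4.91]
rail xy 2.15 -0.11
```

```bash
echo '[{"finger_gap": 27,"sz": -0.008},{"finger_gap": 27}]' | python3 -m creep 60 |egrep 'tcp|contact'
echo '[{"finger_gap": 27,"sz": -0.008},{"finger_gap": 27}]' | python3 -m creep 60 |egrep 'tcp|contact'
python3 - <<'E'
from h import *
a=snapshot("side")[:,:,::-1][140:260,215:295];b=snapshot("top")[:,:,::-1][125:217,230:350]
a=cv2.resize(a,(380,570),interpolation=cv2.INTER_CUBIC);b=cv2.resize(b,(400,307),interpolation=cv2.INTER_CUBIC)
o=np.zeros((570,790,3),np.uint8);o[:,:380]=a;o[:307,385:785]=b;cv2.imwrite("pics/c.png",o)
E
```

```text
tcp_pos: [604.8, 16.0, 62.2]
contact_force: [2.3, -1.9, 4.9]
tcp_pos: [604.6, 16.1, 62.6]
contact_force: [2.3, -3.0, 3.7]
```

View pics/c.png

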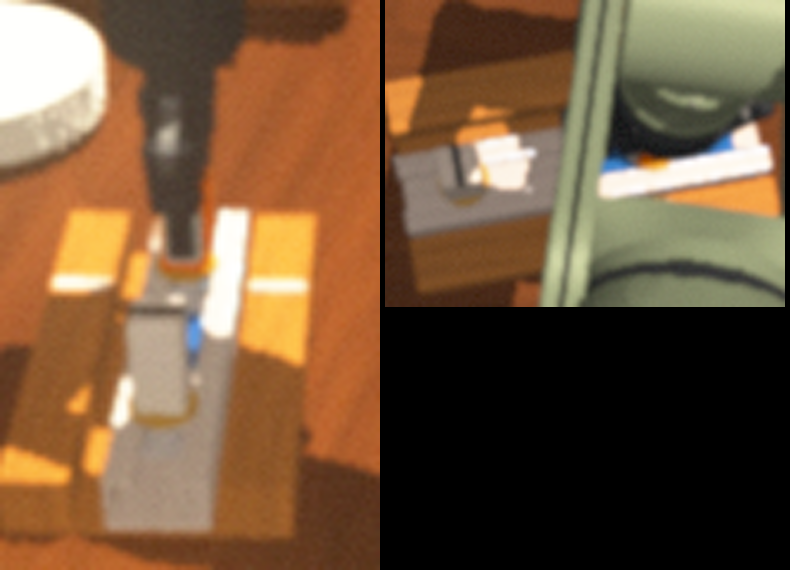

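Side view: the stop's brass collar is at (187,268) in the crop, over the slot and level with the marks (y≈285); the jaws hide the grip. I'll keep easing off.

```bash
echo '[{"finger_gap": 27,"sz": -0.008},{"finger_gap": 27}]' | python3 -m creep 60 |egrep 'tcp|contact'
echo '[{"finger_gap": 27,"sz": -0.008},{"finger_gap": 27}]' | python3 -m creep 60 |egrep 'tcp|contact'; python3 st.py 604.4 15.6 57
```

```text
tcp_pos: [604.6, 16.1, 62.8]
contact_force: [3.3, -2.4, 2.5]
tcp_pos: [604.6, 16.1, 62.9]
contact_force: [4.8, -2.8, -1.4]
t 26.6 tcp [604.56  16.12  62.91] yaw 0.205 tilt [-6.e-04  2.e-04 -1.e+00] F [ 4.75 -2.81 -1.42] T [-0.574 -0.84   0.045] gap 28.02 33.88208270072937 q6 1.249
tool delta [-0.26  0.48  5.91]
rail xy 1.7 0.49
```

```bash
echo '[{"finger_gap": 27,"sx": 0.008,"sy": 0.008},{"finger_gap": 27}]' | python3 -m creep 60 |egrep 'tcp|contact'
echo '[{"finger_gap": 27,"sx": 0.008,"sy": 0.008},{"finger_gap": 27}]' | python3 -m creep 60 |egrep 'tcp|contact'
```

```text
tcp_pos: [604.6, 16.0, 62.9]
contact_force: [3.5, -1.5, -2.4]
tcp_pos: [604.6, 16.0, 62.9]
contact_force: [1.1, 0.5, -2.8]
```

```bash
echo '[{"finger_gap": 27,"sz": 0.0016},{"finger_gap": 27},{"finger_gap": 30},{"finger_gap": 34},{"finger_gap": 40},{"finger_gap": 60},{"finger_gap": 60},{"finger_gap": 60}]' | python3 -m creep 20
echo '[{"finger_gap": 60,"sz": -0.16},{"finger_gap": 60,"sz": -0.4},{"finger_gap": 60,"sz": -0.64},{"finger_gap": 60,"sz": -0.64},{"finger_gap": 60,"sz": -0.32},{"finger_gap": 60,"sx": -0.8},{"finger_gap": 60,"sx": -0.88},{"finger_gap": 60,"sx": -0.88},{"finger_gap": 60,"sx": -0.8},{"finger_gap": 60}]' | python3 -m creep 20
python3 - <<'E'
from h import *
a=snapshot("side")[:,:,::-1][140:260,215:295];b=snapshot("top")[:,:,::-1][125:217,230:350]
a=cv2.resize(a,(380,570),interpolation=cv2.INTER_CUBIC);b=cv2.resize(b,(400,307),interpolation=cv2.INTER_CUBIC)
o=np.zeros((570,790,3),np.uint8);o[:,:380]=a;o[:307,385:785]=b;cv2.imwrite("pics/d.png",o)
E
```

```text
time: 28.1
tcp_pos: [606.0, 15.3, 63.7]
orientation: [0.0, 0.995, 0.102, -0.0]
contact_force: [-0.5, 1.3, 0.2]
finger_gap: 60.0
gripper_force: 0.0
time: 29.35
tcp_pos: [397.1, -27.2, 198.3]
orientation: [-0.0, 0.995, 0.102, -0.001]
contact_force: [0.0, -0.1, 0.6]
finger_gap: 60.0
gripper_force: 0.0
```

View pics/d.png

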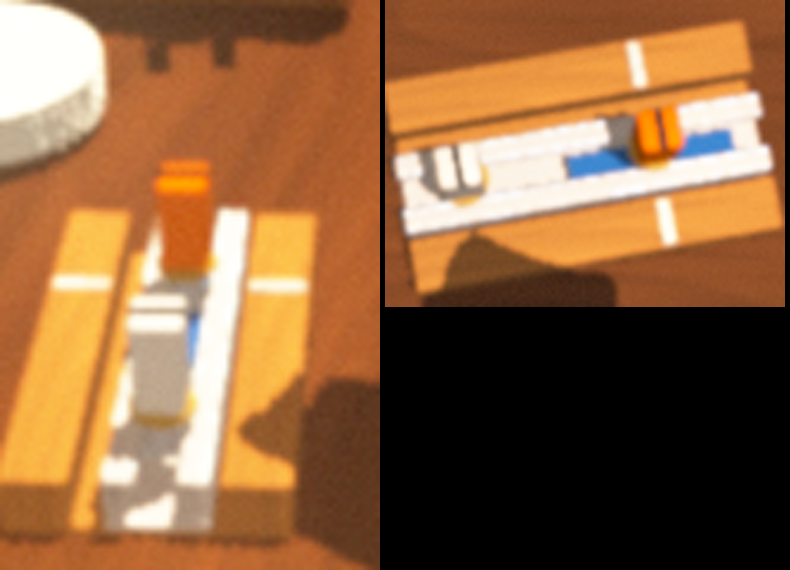

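The orange stop is upright at (658,134) in the crop, and its line runs crosswise like the white stop's. I'll check the position along the rail numerically.

Run:
```python
from h import *
im=snapshot("top")[:,:,::-1].astype(int)
b,g,r=im[...,0],im[...,1],im[...,2]
v,u=np.nonzero((r>225)&(g>70)&(g<150)&(b<60));k=(abs(u-312)<12)&(abs(v-165)<12);u,v=u[k],v[k];print(len(u),u.mean(),v.mean(),u.min(),u.max(),v.min(),v.max())
P=onz("top",(u.mean(),v.mean()),35+73)[:2]
W=onz("top",((461)/400*0+230+(459-385)*.3-.5,125+169*.2997-.5),108)[:2]
C=np.array([599.81,65.47]);xa=np.array([.9793,.2026]);ya=np.array([-.2026,.9793])
print("orange",P,(P-C)@xa,(P-C)@ya,"white",(W-C)@xa,(W-C)@ya)
```

```text
82 310.5975609756098 162.5121951219512 305 317 156 170
orange [605.82153735  20.2373499 ] -3.27703638469058 -45.51427170682802 white -8.072474937330613 84.94373540208284
```

```bash
python3 -c "
from cell import *
print(job_done())"
```

```text
the job is handed in; nothing more can be done
None
```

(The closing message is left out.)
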